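# Snap the food box lid shut all round

## Robot

A 6-joint arm with a two-finger parallel gripper is mounted at the origin on the work surface. World frame = base frame: x ahead of the robot, y to its left, z up, the work surface at z = 0. Lengths are in m, angles in rad, forces in N, time in s.
With the tool pointing down it reaches from about 0.375 to 0.925 m from the base axis. Payload 5.7 kg.
Tool frame: the origin (TCP) lies at the very end of the fingers, on their centre line; the grasp point (between the pads) lies 19 mm behind it (robot.grasp_offset is the distance from the TCP to the grasp point, in m); z points along the fingers, y is the line along which they close (so a half turn about z gives the same grasp; the last joint's range is limited). The gripper opens to 85 mm and grips with 20 to 120 N. Pads are 22 mm wide; open, the fingers measure 114 mm over their backs; the gripper's body (76 mm by 85 mm) begins 54 mm behind the grasp point. The pads swing forward as they close: fully open they stand 13 mm farther back than shut.
Start: joints at [-1.233, 0.359, 1.51, -0, 1.272, -0.115], TCP at [0.262, -0.54, 0.201] pointing down, gripper open.
Joint ranges: [-2.97, 2.97], [-1.01, 2.36], [0.21, 2.38], [-0.96, 4.11], [0.2, 2.71], [-2.98, 2.98]. Speed limits (rad/s): [2.39, 2.39, 3.14, 3.14, 3.14, 3.14].

## Interface

Orientations are given as a unit quaternion [w, x, y, z].
In Python, from cell import robot gives the robot as it stands.
- The arm moves only by the tool arm_command, never from a script. Its argument "increments" is a list of rows, each a list of 3 entries, a list of its own where there are three numbers: the shift along the tool's x, y, z in m, then the turn, a rotation vector about the tool's x, y, z in degrees, then the closure, from -1 (fully open) to 1 (shut), so that 0 is half open. In form: [[[x, y, z], [rx, ry, rz], fingers], ...]. A call has 1 to 8 rows; each row shifts and turns the commanded pose from where the row before left it, along the tool's axes as they then stand; what a row does not reach is not made up. A row lasts 1/8 s, in which the tool goes at most 62.5 mm and 10.7 degrees, less where a joint would pass 70% of its speed; a pose out of reach is approached as far as the arm can. A call with a gripper value outside its range is refused whole. The fingers move at their own pace and stop on an object; the grip force is fixed at half the most. Time passes only in rows, so rows that do not move let the fingers close. It gives the time, the measured TCP pose, the force, the opening and the grip force at its end, in the units of the state.
- robot.get_state(): the state, without advancing time (a new reading comes with each control period).
- robot.snapshot(name): name is "scene" or "top" or "wrist"; returns the picture (420x560x3 uint8, blue, green, red); there is no depth.
- robot.camera_params(name): a dict with "fx", "fy", "cx", "cy" (pixels), "rvec" (rotation vector, rad) and "tvec" (3), from world to camera coordinates, as OpenCV has them; the wrist camera has in their place "T_tool_cam" (4x4, takes a point from camera to tool coordinates, whose origin is the TCP and whose axes are the flange's). Camera axes: x right, y down, z forward; pixel columns grow to the right and rows downward; lengths in m; the calibration is good to about 2 mm. A picture is of the moment at which its call begins: read the wrist's pose just before it. camera_params takes no time and is no camera call.
- robot.job_done(): hands the job in; it is judged then, once.
Trained networks look in the newest picture that a camera, given by its name, has taken for a name from the list of things; names that differ only in an ending like _2 or _b are one class to them, and where a whole thing is asked for, a point or a joint stands for the part that bears it (a point fixed in the world has none). Each returns a list of dicts, best first, with "confidence" (0 to 1); they miss things now and then, are a little off and sometimes report something else, mostly with a low value. They report only what shows in the picture. A call takes as long as a camera call. They do not tell look-alikes from the thing itself.
- robot.trace(label, camera): "mask" (420x560 bool, what is visible of it) and "box" ([centre column, centre row, width, height] in pixels, round what is visible of it).
The state is a dict: "clock": time; "joint_pos": joint angles; "joint_vel": joint speeds; "joint_torque": joint torques, N m; "position": TCP position; "orientation": TCP orientation; "force": force on the tool from outside, world axes, zero at the start; "torque": the same for the moment, N m; "grip_width": finger opening in m; "gripper_force": force on a finger pad.
Only numpy, scipy, OpenCV 4.12 (cv2) and the standard library are available. Lean on these libraries where they do the work, as an engineer would, in place of code of your own. Each camera call takes 0.05 s, during which the arm holds its last target. There are 200 camera calls.

## Task

The lid lies on the full food box, but the four hinged clips around its rim, one on each side, still stand out. With the fingertips, press each clip down against the side of the box until all four have snapped shut. Leave the box standing where it is, without picking it up or shoving it along, and leave the tumbler and the creamer beside it alone.

Things in the scene. Friction and masses are not known exactly. Their poses are not given: they have to be found in the camera images.
- food_box: Full plastic food box, 1.2 kg, slides if pushed sideways with over 7 N; white, green lid on it. Origin: centre of the underside; y along the long side. Lid rim 126 mm (x) by 176 mm (y), its top 66 mm up, lid centre 69 mm up. On each side a green clip hangs on the rim: hinge lines 62 mm up, 64 mm (x sides) or 89 mm (y sides) from the box's axis; the wall below the rim is 8 mm inside them.
- clip_front (a joint): Swing of the clip on the -x side, a stiff wing 104 mm wide, rad: 0 = standing outward, raised 37 degrees (starts -0.15 to 0.2); 0.65 = level; 2.15 = shut, hanging along the wall. Pressed down and let go early it springs up again; beyond about 1.55 it snaps shut by itself and stays. Takes about 4 N at its free edge, 8 N halfway.
- clip_back (a joint): Swing of the clip on the +x side, a stiff wing 104 mm wide, rad: 0 = standing outward, raised 37 degrees (starts -0.15 to 0.2); 0.65 = level; 2.15 = shut, hanging along the wall. Pressed down and let go early it springs up again; beyond about 1.55 it snaps shut by itself and stays. Takes about 4 N at its free edge, 8 N halfway.
- clip_left (a joint): Swing of the clip on the +y side, a stiff wing 70 mm wide, rad: 0 = standing outward, raised 37 degrees (starts -0.15 to 0.2); 0.65 = level; 2.15 = shut, hanging along the wall. Pressed down and let go early it springs up again; beyond about 1.55 it snaps shut by itself and stays. Takes about 4 N at its free edge, 8 N halfway.
- clip_right (a joint): Swing of the clip on the -y side, a stiff wing 70 mm wide, rad: 0 = standing outward, raised 37 degrees (starts -0.15 to 0.2); 0.65 = level; 2.15 = shut, hanging along the wall. Pressed down and let go early it springs up again; beyond about 1.55 it snaps shut by itself and stays. Takes about 4 N at its free edge, 8 N halfway.
- clip_front_edge (a point): Middle of the free edge of the -x side's clip, 24 mm from its hinge line (clip 2.4 mm thick); x axis from hinge to free edge. The clip closes under a straight downward press beside the wall, the fingertip's near face 4 to 13 mm outside the hinge line, down to 24 mm below the hinge; its free edge then hangs 38 mm above the counter.
- clip_back_edge (a point): Middle of the free edge of the +x side's clip, 24 mm from its hinge line (clip 2.4 mm thick); x axis from hinge to free edge. The clip closes under a straight downward press beside the wall, the fingertip's near face 4 to 13 mm outside the hinge line, down to 24 mm below the hinge; its free edge then hangs 38 mm above the counter.
- clip_left_edge (a point): Middle of the free edge of the +y side's clip, 24 mm from its hinge line (clip 2.4 mm thick); x axis from hinge to free edge. The clip closes under a straight downward press beside the wall, the fingertip's near face 4 to 13 mm outside the hinge line, down to 24 mm below the hinge; its free edge then hangs 38 mm above the counter.
- clip_right_edge (a point): Middle of the free edge of the -y side's clip, 24 mm from its hinge line (clip 2.4 mm thick); x axis from hinge to free edge. The clip closes under a straight downward press beside the wall, the fingertip's near face 4 to 13 mm outside the hinge line, down to 24 mm below the hinge; its free edge then hangs 38 mm above the counter.
- tumbler: Blue plastic tumbler, 72 mm across the mouth, 95 mm tall, loose, beside the box. Origin: centre of the underside.
- creamer: White ceramic creamer, 72 mm across, 78 mm tall, handle towards its +y reaching 57 mm from its axis, loose, beside the box. Origin: centre of the underside.
There are look-alikes about, which are no part of the job. Leave any orange or pink look-alike of the food_box alone.

How it is judged:
By the outcome, as a careful person would: the job done as asked, in the order asked, and still so for the second after the job is handed in, with the robot touching nothing.
It also fails if it takes over 51 s, if anything falls off the work surface, if the arm or the gripper's body presses on something with over 40 N, if the wrist force passes 120 N, or if a joint passes its speed limit or range.

## Working session

There is one attempt and no reset: what is moved stays moved. The work goes in short steps, Python scripts to look and compute and a tool call to move; the robot and the scene stay as the last step left them, time stands still between calls to the robot, and variables do not carry over. Pictures are saved under pics/ and viewed, at most 10 in all, crops included, and the job is handed in when it is done.

Besides the shell and the picture viewer there is one more tool, called by a JSON object that holds its "method" and its "body", one argument or row to a line. arm_command: Moves the arm, as the interface text tells. Its arguments: {"type":"object","properties":{"increments":{"type":"array","items":{"type":"array"}}},"required":["increments"]}

```bash
mkdir -p pics; python3 - <<'E'
from cell import robot
import cv2,numpy as np
s=robot.get_state();print(s['clock'],s['position'],s['orientation'],s['grip_width'])
ims=[]
for c in("scene","top"):
    im=robot.snapshot(c);
    p=robot.camera_params(c);print(c,p)
    for n in("food_box","tumbler","creamer"):
        for d in robot.trace(n,c)[:3]:print(c,n,d['confidence'],np.round(d['box']))
    cv2.imwrite(f"pics/{c}0.png",im)
E
```

```text
0.0 [ 0.26221349 -0.53883451  0.19983811] [-9.23509067e-04  9.74485296e-01  2.24449421e-01 -1.12401448e-04] 0.08556667501949522
scene {'fx': 457.75241799942535, 'fy': 457.75241799942535, 'cx': 282.9659951522906, 'cy': 208.68111357000555, 'rvec': array([ 1.17997043,  2.36319614, -0.92752527]), 'tvec': array([ 0.3088286 , -0.27960025,  1.36421583])}
scene food_box 0.89 [453. 220. 105.  81.]
scene food_box 0.73 [277. 139.  87.  53.]
scene food_box 0.57 [274. 335. 130. 101.]
scene tumbler 0.69 [157. 196.  37.  51.]
scene creamer 0.96 [358. 223.  42.  42.]
top {'fx': 433.0556291259728, 'fy': 433.0556291259728, 'cx': 280.81325444334874, 'cy': 207.94610512669644, 'rvec': array([ 2.12183655, -2.09417262,  0.23684491]), 'tvec': array([0.00897591, 0.57556813, 0.88269169])}
top food_box 0.82 [367. 327. 109.  96.]
top food_box 0.82 [210. 114. 100.  77.]
top food_box 0.72 [300. 207. 104.  90.]
top tumbler 0.58 [314. 240.  43.  28.]
top creamer 0.95 [216. 260.  34.  43.]
```

View pics/scene0.png

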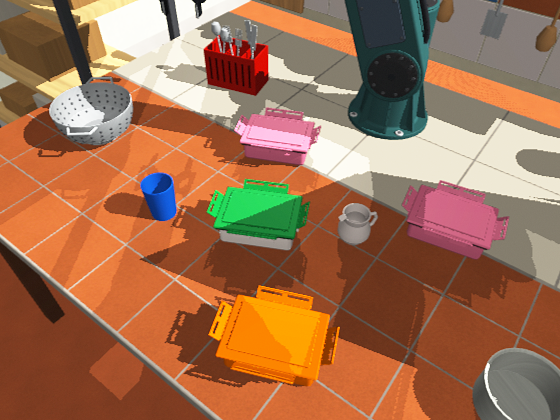

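View pics/top0.png

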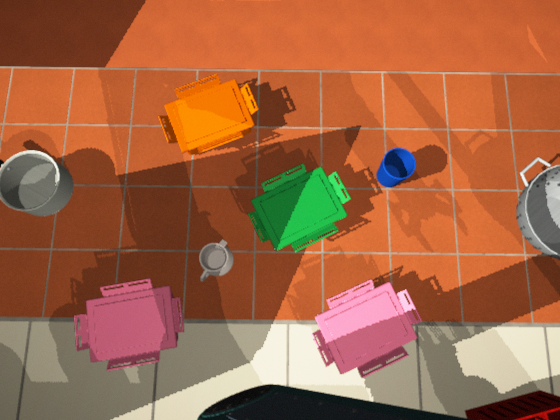

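The green box is the target: lid centred near (298,208) in top and (262,213) in scene. The tumbler is at (397,168) and the creamer at (216,260) in top. Next I'll fit the lid pose from the green masks.

```bash
cat > fit.py <<'E'
import cv2,numpy as np
from cell import robot
from scipy.optimize import minimize
def mask(im):
    h=cv2.cvtColor(im,cv2.COLOR_BGR2HSV)
    m=cv2.inRange(h,(50,120,40),(80,255,255))
    n,l,st,_=cv2.connectedComponentsWithStats(cv2.morphologyEx(m,cv2.MORPH_CLOSE,np.ones((7,7))))
    k=1+np.argmax(st[1:,4]); return (l==k).astype(np.uint8)
def proj(p,P): return cv2.projectPoints(np.float64(P),p['rvec'],p['tvec'],np.array([[p['fx'],0,p['cx']],[0,p['fy'],p['cy']],[0,0,1.]]),None)[0][:,0]
SIDES=[((-1,0),64,52),((1,0),64,52),((0,1),89,35),((0,-1),89,35)]
def polys(v):
    x,y,t=v[0],v[1],v[2]; out=[]
    a,b=63,88
    out.append([(sx*a,sy*b,z) for z in(60,66) for sx in(-1,1) for sy in(-1,1)])
    out.append([(sx*(a-8),sy*(b-8),72) for sx in(-1,1) for sy in(-1,1)])
    for i,((nx,ny),d,w) in enumerate(SIDES):
        e=0.65-v[3+i]; P=[]
        for r in(0,24):
            for s in(-w,w):
                q=d+r*np.cos(e); P.append((nx*q-ny*s,ny*q+nx*s,62+r*np.sin(e)))
        out.append(P)
    R=np.array([[np.cos(t),-np.sin(t),0],[np.sin(t),np.cos(t),0],[0,0,1]])
    return [np.array(P)/1000@R.T+[x,y,0] for P in out]
def render(v,p):
    S=4;m=np.zeros((420*S,560*S),np.uint8)
    for P in polys(v):
        h=cv2.convexHull(proj(p,P).astype(np.float32))
        cv2.fillPoly(m,[np.round((h+.5)*S).astype(np.int32)],255)
    return cv2.resize(m,(560,420),interpolation=cv2.INTER_AREA)/255.
def fit(ms,ps,v0):
    c=lambda v:sum(np.abs(render(v,p)-m).sum() for m,p in zip(ms,ps))+200*sum(np.maximum(0,np.abs(np.array(v[3:])-.03)-.2))
    best=None
    for dt in(0,):
        sim=np.array([v0]+[np.array(v0)+d for d in np.diag([.02,.02,.15,.15,.15,.15,.15])])
        r=minimize(c,v0,method='Nelder-Mead',options=dict(initial_simplex=sim,maxfev=900,xatol=1e-4,fatol=.5))
        r=minimize(c,r.x,method='Nelder-Mead',options=dict(initial_simplex=np.vstack([r.x,r.x+np.diag([.006,.006,.05,.1,.1,.1,.1])]),maxfev=900,xatol=1e-4,fatol=.5))
    return r.x,r.fun
def ray(p,uv,z):
    R=cv2.Rodrigues(p['rvec'])[0];d=R.T@np.array([(uv[0]-p['cx'])/p['fx'],(uv[1]-p['cy'])/p['fy'],1]);o=-R.T@p['tvec'];return o+d*(z-o[2])/d[2]
E
python3 - <<'E'
from fit import *
ps=[robot.camera_params(c) for c in("top","scene")]
ims=[cv2.imread(f"pics/{c}0.png") for c in("top","scene")]
ms=[mask(i) for i in ims];print([m.sum() for m in ms])
o=ray(ps[0],(300,207),.066);print(o)
for idx in([0],[1],[0,1]):
    for t0 in(.4,-.4):
        v,f=fit([ms[i] for i in idx],[ps[i] for i in idx],[o[0],o[1],t0,0,0,0,0]);print(idx,np.round(v,4),f)
        if idx==[0,1] and (not 'B' in dir() or f<B[1]):B=(v,f)
v=B[0];np.save('v.npy',v)
out=[]
for im,p in zip(ims,ps):
    for P in polys(v):
        cv2.polylines(im,[np.round(cv2.convexHull(proj(p,P).astype(np.float32))).astype(np.int32)],True,(255,0,255),1)
    c=proj(p,[[v[0],v[1],.066]])[0].astype(int);out.append(cv2.resize(im[c[1]-65:c[1]+65,c[0]-65:c[0]+65],(390,390),interpolation=cv2.INTER_NEAREST))
cv2.imwrite("pics/fit.png",np.hstack(out))
print('tumbler',ray(ps[0],(397,168),.05),'creamer',ray(ps[0],(216,260),.04))
c,s=np.cos(v[2]),np.sin(v[2]);R=np.array([[c,-s],[s,c]])
for n in((397,168),(216,260)):print(R.T@(ray(ps[0],n,.06)[:2]-v[:2]))
E
```

```text
[np.uint64(6093), np.uint64(4493)]
[ 0.57746217 -0.02524302  0.066     ]
[0] [ 0.5774 -0.0222  0.4724  0.0863  0.0434 -0.1236 -0.0464] 157.13333333333333
[0] [ 0.5777 -0.0222  0.4763  0.0621 -0.0945 -0.1283 -0.0905] 155.12549019607843
[1] [ 0.58   -0.0207  0.4648  0.1908 -0.006  -0.1161 -0.0241] 143.9921568627451
[1] [ 0.5797 -0.0206  0.463   0.1902  0.0305 -0.1544  0.0489] 147.31764705882352
[0, 1] [ 0.5787 -0.022   0.4726  0.2081  0.0551 -0.1238 -0.0767] 380.71764705882356
[0, 1] [ 0.5785 -0.0222  0.4776  0.0974  0.0375 -0.103  -0.17  ] 390.43921568627457
tumbler [ 0.67468464 -0.2456017   0.05      ] creamer [0.46243348 0.15619289 0.04      ]
[-0.01797751 -0.23880558]
[-0.02552003  0.20988359]
```

View pics/fit.png

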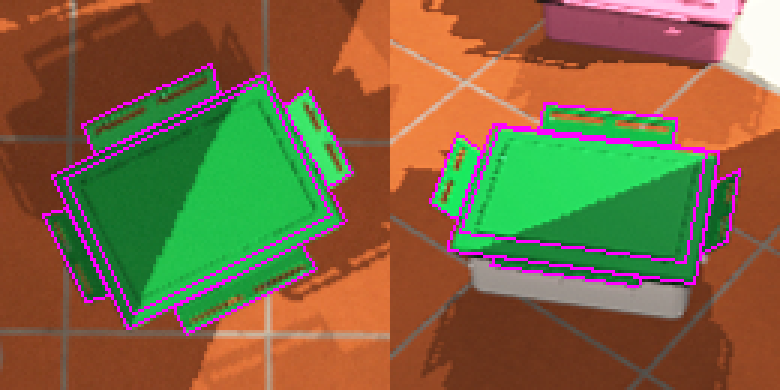

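The overlay matches all lid edges and clips: box at about (0.578, -0.0215), yaw 27°. The tool is already nearly aligned with the box. I'll check the rack near the arm and work out the way.

```bash
cat > go.py <<'E'
from fit import *
from scipy.spatial.transform import Rotation as Ro
B=np.array([.5785,-.0215]);T=.472
def tgt():
    s=robot.get_state();q=s['orientation'];R=Ro.from_quat([q[1],q[2],q[3],q[0]]).as_matrix()
    p=np.array(s['position']);yaw=np.degrees(np.arctan2(R[1,0],R[0,0]))
    print('t',s['clock'],'p',p.round(4),'F',np.round(s['force'],1),'yaw-box deg',yaw-np.degrees(T),'tilt',R[:,2].round(4),'j',np.round(s['joint_pos'],2))
    c,sn=np.cos(T),np.sin(T);A=np.array([[c,-sn],[sn,c]])
    print('in box mm',(A.T@(p[:2]-B)*1000).round(1))
    for n,b in dict(front=(-.084,0),back=(.084,0),left=(0,.109),right=(0,-.109)).items():
        w=np.r_[B+A@b,.12];print(n,'tool shift mm',(R.T@(w-p)*1000).round(1))
E
python3 - <<'E'
from go import *
p=robot.camera_params('scene')
print(ray(p,(240,25),.2),ray(p,(240,90),0),ray(p,(268,70),.0))
tgt()
E
```

```text
[ 0.14069592 -0.43728487  0.2       ] [ 0.16445497 -0.43188241  0.        ] [ 0.01463603 -0.43654709  0.        ]
t 0.4 p [ 0.2624 -0.5394  0.2005] F [-0.6 -0.2 -0. ] yaw-box deg -1.1018012670580148 tilt [-1.e-04  4.e-04 -1.e+00] j [-1.23  0.36  1.51 -0.    1.27 -0.12]
in box mm [-517.  -317.6]
front tool shift mm [ 426.8 -325.8   80.7]
back tool shift mm [ 594.8 -329.    80.7]
left tool shift mm [ 508.7 -436.4   80.7]
right tool shift mm [ 512.9 -218.4   80.6]
```

{"method": "arm_command", "body": {
  "increments": [
    [[0.045,-0.035,0],[0,0,-1.1],1],
    [[0.045,-0.035,0],[0,0,0],1],
    [[0.045,-0.035,0],[0,0,0],1],
    [[0.045,-0.035,0],[0,0,0],1],
    [[0.045,-0.035,0],[0,0,0],1],
    [[0.045,-0.035,0],[0,0,0],1],
    [[0.045,-0.035,0],[0,0,0],1],
    [[0.045,-0.035,0],[0,0,0],1]
  ]
}}

```text
clock: 1.4
position: [0.4575, -0.1253, 0.201]
orientation: [0.0, 0.972, 0.234, 0.0]
force: [1.7, 0.3, 0.8]
grip_width: 0.0
gripper_force: 0.0
```

```bash
python3 -c "
from go import *
tgt()"
```

```text
t 1.4 p [ 0.4575 -0.1253  0.201 ] F [1.7 0.3 0.8] yaw-box deg -0.009486505408688117 tilt [ 9.e-04 -4.e-04 -1.e+00] j [-0.41  0.18  1.77  0.    1.19  0.69]
in box mm [-154.9  -37.5]
front tool shift mm [ 70.9 -37.5  81.1]
back tool shift mm [238.9 -37.6  81.2]
left tool shift mm [ 154.8 -146.5   81. ]
right tool shift mm [154.9  71.5  81.2]
```

{"method": "arm_command", "body": {
  "increments": [
    [[0.035,-0.018,0.02],[0,0,0],1],
    [[0.033,-0.018,0.03],[0,0,0],1],
    [[0,0,0.03],[0,0,0],1],
    [[0,0,0],[0,0,0],1],
    [[0,0,0],[0,0,0],1]
  ]
}}

```text
clock: 2.02
position: [0.5014, -0.0644, 0.1215]
orientation: [0.0, 0.972, 0.234, 0.0]
force: [0.3, -1.0, -0.3]
grip_width: 0.0003
gripper_force: 0.0
```

```bash
python3 -c "
from go import *
tgt()
im=robot.snapshot('top');im2=robot.snapshot('wrist')
cv2.imwrite('pics/a.png',np.hstack([cv2.resize(im[130:290,190:400],None,fx=1.9,fy=1.9),cv2.resize(im2,(399,304))]))"
```

```text
t 2.025 p [ 0.5014 -0.0644  0.1215] F [ 0.3 -1.  -0.3] yaw-box deg -0.024547183099191017 tilt [ 8.e-04 -2.e-04 -1.e+00] j [-0.26  0.32  1.81 -0.    1.02  0.83]
in box mm [-88.1  -3.1]
front tool shift mm [ 4.1 -3.1  1.5]
back tool shift mm [172.1  -3.2   1.6]
left tool shift mm [  88.1 -112.2    1.5]
right tool shift mm [ 88.2 105.8   1.7]
```

View pics/a.png

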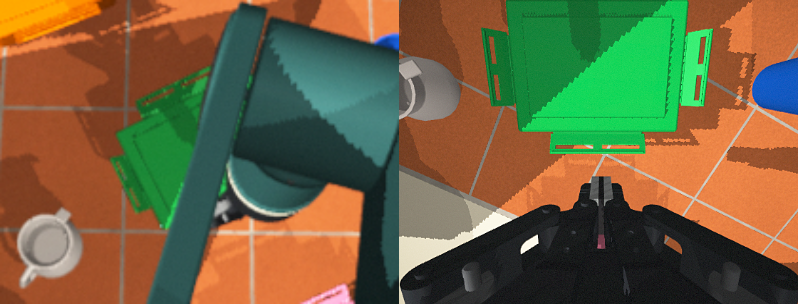

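Wrist view: the fingers line up with the front clip at (598,143), with the creamer and tumbler clear on either side. Pressing the front clip.

{"method": "arm_command", "body": {
  "increments": [
    [[0.004,-0.003,0.025],[0,0,0],1],
    [[0,0,0.012],[0,0,0],1],
    [[0,0,0.01],[0,0,0],1],
    [[0,0,0.01],[0,0,0],1],
    [[0,0,0.01],[0,0,0],1],
    [[0,0,0.009],[0,0,0],1],
    [[0,0,0.008],[0,0,0],1],
    [[0,0,0],[0,0,0],1]
  ]
}}

```text
clock: 3.12
position: [0.5027, -0.0594, 0.0361]
orientation: [-0.0, 0.972, 0.234, -0.001]
force: [-0.7, -0.4, 0.3]
grip_width: 0.0003
gripper_force: 0.6
```

```bash
python3 -c "
from go import *
tgt()
im2=robot.snapshot('wrist')
cv2.imwrite('pics/b.png',im2)"
```

```text
t 3.125 p [ 0.5027 -0.0594  0.0361] F [-0.7 -0.4  0.3] yaw-box deg 0.00015250538706013117 tilt [-1.1e-03  3.0e-04 -1.0e+00] j [-0.25  0.44  1.88  0.    0.82  0.84]
in box mm [-84.7   0.7]
front tool shift mm [  0.6   0.6 -83.9]
back tool shift mm [168.6   0.6 -84. ]
left tool shift mm [  84.6 -108.4  -83.9]
right tool shift mm [ 84.6 109.6 -84. ]
```

View pics/b.png

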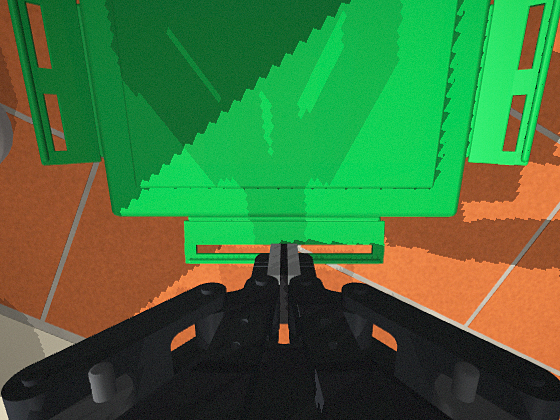

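Force is near zero, so the front clip has probably snapped. I'll lift and move to the right side, turning 90° so the 22 mm face is next to the wall.

{"method": "arm_command", "body": {
  "increments": [
    [[0,0,-0.042],[0,0,0],1],
    [[0,0,-0.042],[0,0,0],1],
    [[0.028,0.0365,0],[0,0,0],1],
    [[0.028,0.0365,0],[0,0,0],1],
    [[0.0285,0.0365,0],[0,0,0],1],
    [[0,0,0],[0,0,-10],1],
    [[0,0,0],[0,0,-10],1],
    [[0,0,0],[0,0,-10],1]
  ]
}}

```text
clock: 4.18
position: [0.6286, -0.1185, 0.1208]
orientation: [-0.0, 0.877, 0.48, 0.0]
force: [-0.3, -0.7, 1.4]
grip_width: 0.0001
gripper_force: 0.0
```

{"method": "arm_command", "body": {
  "increments": [
    [[0,0,0],[0,0,-10],1],
    [[0,0,0],[0,0,-10],1],
    [[0,0,0],[0,0,-10],1],
    [[0,0,0],[0,0,-10],1],
    [[0,0,0],[0,0,-10],1],
    [[0,0,0],[0,0,-10],1],
    [[0,0,0],[0,0,0],1],
    [[0,0,0],[0,0,0],1]
  ]
}}

```text
clock: 5.18
position: [0.6284, -0.1185, 0.1208]
orientation: [0.0, 0.524, 0.852, 0.0]
force: [0.2, 0.6, -0.3]
grip_width: 0.0003
gripper_force: 0.0
```

```bash
python3 -c "
from go import *
tgt()
im2=robot.snapshot('wrist');im=robot.snapshot('scene')
cv2.imwrite('pics/c.png',np.hstack([cv2.resize(im[150:270,180:340],None,fx=2.5,fy=2.5),cv2.resize(im2,(400,300))]))"
```

```text
t 5.175 p [ 0.6284 -0.1185  0.1208] F [ 0.2  0.6 -0.3] yaw-box deg 89.8106730648299 tilt [ 4.e-04  1.e-04 -1.e+00] j [-0.29  0.49  1.51  0.    1.14 -0.76]
in box mm [   0.3 -109.1]
front tool shift mm [108.8 -84.7   0.8]
back tool shift mm [109.3  83.3   0.9]
left tool shift mm [218.1  -1.1   0.8]
right tool shift mm [ 0.1 -0.3  0.8]
```

View pics/c.png

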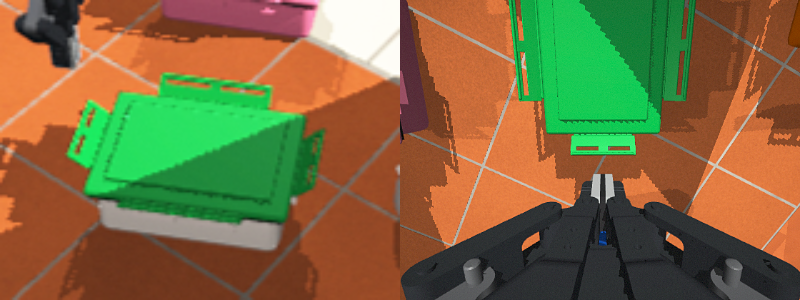

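The scene picture shows the front clip still standing at crop (215,88), so that press missed or slipped past it. I'll refit the box pose from the wrist picture, relative to the tool, and find the real fingertip extent.

```bash
cat >> go.py <<'E'
def wcam(p,q):
    T=robot.camera_params('wrist');X=np.eye(4);X[:3,:3]=Ro.from_quat([q[1],q[2],q[3],q[0]]).as_matrix();X[:3,3]=p
    W=np.linalg.inv(X@T['T_tool_cam']);return dict(T,rvec=cv2.Rodrigues(W[:3,:3])[0],tvec=W[:3,3])
E
python3 - <<'E'
from go import *
print(robot.camera_params('wrist'))
s=robot.get_state();im=robot.snapshot('wrist');p=wcam(s['position'],s['orientation'])
m=mask(im);v,f=fit([m],[p],[*B,T,.1,.05,-.1,-.1]);print(v.round(4),f,m.sum())
p2=robot.camera_params('scene');m2=mask(robot.snapshot('scene'));print(np.round(fit([m2],[p2],[*B,T,.1,.05,-.1,-.1])[0],4))
b=cv2.imread('pics/b.png');pb=wcam([.5027,-.0594,.0361],[0,.9723,.2338,0])
for k,i,pp in(('b',b,pb),('c',im,p)):
    for P in polys(v):cv2.polylines(i,[np.round(cv2.convexHull(proj(pp,P).astype(np.float32))).astype(np.int32)],True,(255,0,255),1)
pos=np.array([.5027,-.0594,.0361]);R=Ro.from_quat([.9723,.2338,0,0]).as_matrix()
for i,pos,R,pp in((b,pos,R,pb),(im,np.array(s['position']),Ro.from_quat(np.roll(s['orientation'],-1)).as_matrix(),p)):
    for x in(-.011,0,.011):
        u=proj(pp,[pos+R@[x,0,0]])[0];print(x,u);cv2.circle(i,tuple(int(a) for a in u),2,(0,0,255),-1)
cv2.imwrite('pics/d.png',np.hstack([b[130:380,90:490],im[130:380,90:490]]))
E
```

```text
{'fx': 296.8534677915159, 'fy': 296.8534677915159, 'cx': 283.4245400033049, 'cy': 209.32867343703725, 'T_tool_cam': array([[ 4.34607511e-04, -9.65149314e-01, -2.61699469e-01,
         6.65169308e-02],
       [ 9.99999899e-01,  3.88513164e-04,  2.27873038e-04,
         6.88365195e-05],
       [-1.18257817e-04, -2.61699541e-01,  9.65149385e-01,
        -1.74219350e-01],
       [ 0.00000000e+00,  0.00000000e+00,  0.00000000e+00,
         1.00000000e+00]])}
[ 0.5783 -0.0201  0.4711  0.1434  0.0984 -0.1094  0.0481] 1285.4901960784314 44164
[ 0.5801 -0.0205  0.4704  0.1879 -0.0075 -0.1303 -0.0325]
-0.011 [283.23012911 255.36457295]
0 [283.23475977 239.09413078]
0.011 [283.23953638 222.31089495]
-0.011 [283.23032412 255.36459513]
0 [283.23495843 239.09415363]
0.011 [283.2397388  222.31091865]
```

View pics/d.png

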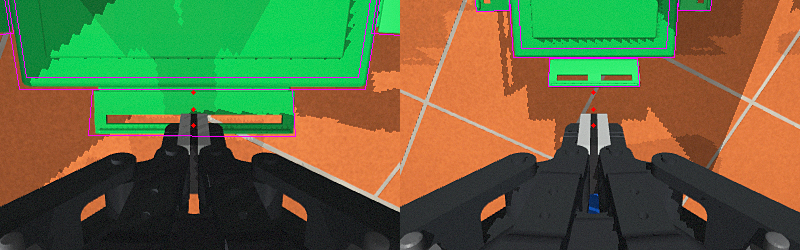

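The box pose is confirmed at (0.579, -0.0203), and the front clip was never touched: the visible tip (row ~243) lies short of the +11 mm point (row 222). I'll check where the tip really is from the scene camera.

```bash
python3 - <<'E'
from go import *
s=robot.get_state();R=Ro.from_quat(np.roll(s['orientation'],-1)).as_matrix();pos=np.array(s['position'])
im=robot.snapshot('scene');p=robot.camera_params('scene')
u=proj(p,[pos])[0];c=u.astype(int);k=10
z=cv2.resize(im[c[1]-35:c[1]+20,c[0]-38:c[0]+38],None,fx=k,fy=k,interpolation=cv2.INTER_NEAREST)
f=lambda x:tuple(int(a) for a in (proj(p,[pos+R@np.array(x)])[0]-[c[0]-38,c[1]-35]+.5)*k)
cv2.circle(z,f([0,0,0]),5,(0,0,255),-1)
for e in np.eye(3)*.011:cv2.line(z,f(-e if e[2]==0 else [0,0,0]),f(e if e[2]==0 else -e*2),[(255,0,255),(0,255,255),(255,255,0)][int(np.argmax(e))],2)
print('magenta x end',f([.011,0,0]));cv2.imwrite('pics/e.png',z)
E
```

```text
magenta x end (444, 362)
```

View pics/e.png

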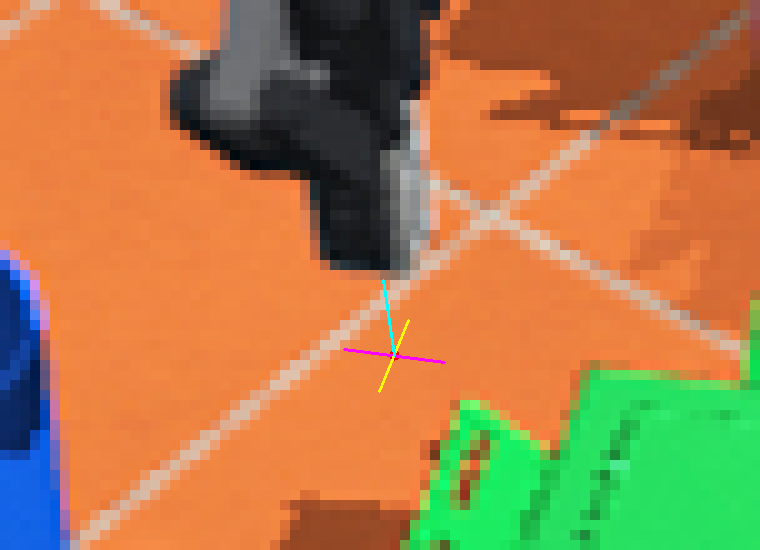

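The scene view shows the real fingertip ending about 25–30 mm above the reported TCP (tip at row ~265, TCP at 355). The wrist view agrees, so the front press stopped too high. I'll press deeper here, in stages, watching the force.

{"method": "arm_command", "body": {
  "increments": [
    [[0.002,0,0.04],[0,0,0],1],
    [[0,0,0.02],[0,0,0],1],
    [[0,0,0.01],[0,0,0],1],
    [[0,0,0],[0,0,0],1]
  ]
}}

```text
clock: 5.92
position: [0.6271, -0.1167, 0.0503]
orientation: [-0.001, 0.522, 0.853, -0.0]
force: [-0.4, -0.2, -0.3]
grip_width: -0.0001
gripper_force: 0.0
```

{"method": "arm_command", "body": {
  "increments": [
    [[0,0,0.008],[0,0,0],1],
    [[0,0,0.008],[0,0,0],1]
  ]
}}

```text
clock: 6.18
position: [0.6294, -0.1178, 0.0358]
orientation: [0.002, 0.522, 0.853, 0.0]
force: [1.3, -2.5, 2.1]
grip_width: -0.0001
gripper_force: 1.6
```

{"method": "arm_command", "body": {
  "increments": [
    [[0,0,0.006],[0,0,0],1],
    [[0,0,0.004],[0,0,0],1]
  ]
}}

```text
clock: 6.42
position: [0.6285, -0.1168, 0.0254]
orientation: [0.001, 0.522, 0.853, 0.001]
force: [1.0, 1.3, 7.7]
grip_width: -0.0001
gripper_force: 3.3
```

Contact is now felt, which confirms the tip offset of about 30 mm. Continuing down.

{"method": "arm_command", "body": {
  "increments": [
    [[0,0,0.005],[0,0,0],1],
    [[0,0,0.005],[0,0,0],1],
    [[0,0,0],[0,0,0],1]
  ]
}}

```text
clock: 6.8
position: [0.6261, -0.1163, 0.0136]
orientation: [-0.001, 0.522, 0.853, -0.0]
force: [0.7, -0.2, -0.0]
grip_width: 0.0
gripper_force: 0.0
```

{"method": "arm_command", "body": {
  "increments": [
    [[0,0,0.004],[0,0,0],1],
    [[0,0,0.004],[0,0,0],1],
    [[0,0,0],[0,0,0],1]
  ]
}}

```text
clock: 7.18
position: [0.6269, -0.1166, 0.0062]
orientation: [-0.001, 0.522, 0.853, -0.0]
force: [0.5, -0.3, 0.2]
grip_width: -0.0001
gripper_force: 0.0
```

The force rose to 8 N and then fell to zero, so it snapped. I'll lift and check numerically how much green remains in each standing-clip region.

{"method": "arm_command", "body": {
  "increments": [
    [[0,0,-0.05],[0,0,0],1],
    [[0,0,-0.05],[0,0,0],1],
    [[0,0,-0.01],[0,0,0],1],
    [[0,0,0],[0,0,0],1]
  ]
}}

```text
clock: 7.68
position: [0.6278, -0.1169, 0.1175]
orientation: [0.001, 0.522, 0.853, 0.0]
force: [-0.6, -0.2, -0.5]
grip_width: 0.0001
gripper_force: 0.0
```

```bash
sed -i 's/^B=.*/B=np.array([.579,-.0203]);T=.4715/; s/-.084,0/-.083,0/; s/=(.084/=(.083/; s/0,.109/0,.108/; s/0,-.109/0,-.108/' go.py; cat >> go.py <<'E'
def check(cams=('scene',)):
    for c in cams:
        im=robot.snapshot(c);s=robot.get_state()
        p=wcam(s['position'],s['orientation']) if c=='wrist' else robot.camera_params(c)
        h=cv2.cvtColor(im,cv2.COLOR_BGR2HSV);m=cv2.morphologyEx(cv2.inRange(h,(50,120,40),(80,255,255)),cv2.MORPH_CLOSE,np.ones((5,5)))>0
        P=polys([*B,T,.1,.05,-.1,-.05]);M=[]
        for q in P:
            a=np.zeros(m.shape,np.uint8);cv2.fillPoly(a,[np.round(cv2.convexHull(proj(p,q).astype(np.float32))).astype(np.int32)],1);M.append(a>0)
        lid=cv2.dilate((M[0]|M[1]).astype(np.uint8),np.ones((3,3)))>0
        print(c,{n:(int((m&a&~lid).sum()),int((a&~lid).sum())) for n,a in zip(('front','back','left','right'),M[2:])})
E
python3 -c "
from go import *
tgt();check(('scene','wrist'))"
```

```text
t 7.675 p [ 0.6278 -0.1169  0.1175] F [-0.6 -0.2 -0.5] yaw-box deg 90.03160702833097 tilt [ 1.6e-03 -4.0e-04 -1.0e+00] j [-0.29  0.49  1.51  0.    1.13 -0.76]
in box mm [  -0.4 -108.2]
front tool shift mm [108.2 -82.5  -2.8]
back tool shift mm [108.1  83.5  -2.6]
left tool shift mm [216.2   0.5  -2.8]
right tool shift mm [ 0.2  0.4 -2.5]
scene {'front': (314, 368), 'back': (71, 87), 'left': (139, 163), 'right': (0, 208)}
wrist {'front': (4163, 5088), 'back': (3856, 5069), 'left': (0, 0), 'right': (0, 2535)}
```

The right clip is shut (0 of 208 px). Crossing over the lid to the left side.

{"method": "arm_command", "body": {
  "increments": [
    [[0.0435,0,0],[0,0,0],1],
    [[0.0435,0,0],[0,0,0],1],
    [[0.0435,0,0],[0,0,0],1],
    [[0.0435,0,0],[0,0,0],1],
    [[0.0435,0.0005,0],[0,0,0],1],
    [[0,0,0],[0,0,0],1],
    [[0,0,0],[0,0,0],1]
  ]
}}

```text
clock: 8.65
position: [0.5285, 0.0769, 0.1157]
orientation: [-0.001, 0.522, 0.853, -0.001]
force: [-0.8, -0.6, 0.2]
grip_width: -0.0
gripper_force: 0.0
```

```bash
python3 -c "
from go import *
tgt()
im=robot.snapshot('wrist');im2=robot.snapshot('scene')
cv2.imwrite('pics/f.png',np.hstack([cv2.resize(im2[130:280,190:400],(392,280)),cv2.resize(im,(373,280))]))"
```

```text
t 8.65 p [0.5285 0.0769 0.1157] F [-0.8 -0.6  0.2] yaw-box deg 90.06956809863333 tilt [-1.5e-03 -4.0e-04 -1.0e+00] j [ 0.02  0.36  1.75 -0.    1.03 -0.46]
in box mm [ -0.8 109.6]
front tool shift mm [-109.5  -82.3   -4.2]
back tool shift mm [-109.7   83.7   -4.4]
left tool shift mm [-1.6  0.8 -4.3]
right tool shift mm [-217.6    0.6   -4.4]
```

View pics/f.png

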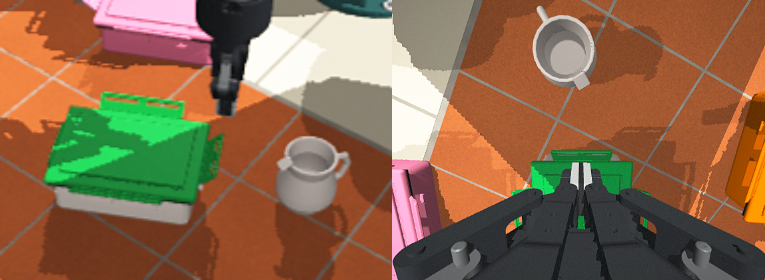

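The right clip is gone from view. The gripper is over the left clip and the creamer is well clear, at wrist (565,52). Pressing.

{"method": "arm_command", "body": {
  "increments": [
    [[0,0,0.04],[0,0,0],1],
    [[0,0,0.03],[0,0,0],1],
    [[0,0,0.01],[0,0,0],1],
    [[0,0,0.006],[0,0,0],1],
    [[0,0,0.005],[0,0,0],1]
  ]
}}

```text
clock: 9.38
position: [0.5287, 0.0763, 0.0263]
orientation: [0.0, 0.522, 0.853, -0.001]
force: [-4.0, -1.8, 7.0]
grip_width: -0.0
gripper_force: 3.4
```

{"method": "arm_command", "body": {
  "increments": [
    [[0,0,0.005],[0,0,0],1],
    [[0,0,0.005],[0,0,0],1],
    [[0,0,0.004],[0,0,0],1],
    [[0,0,0.004],[0,0,0],1],
    [[0,0,0],[0,0,0],1]
  ]
}}

```text
clock: 10.0
position: [0.5286, 0.0772, 0.0074]
orientation: [-0.0, 0.522, 0.853, -0.0]
force: [-0.2, 0.7, -0.3]
grip_width: -0.0
gripper_force: 0.0
```

{"method": "arm_command", "body": {
  "increments": [
    [[0,0,-0.05],[0,0,0],1],
    [[0,0,-0.05],[0,0,0],1],
    [[0,0,-0.01],[0,0,0],1],
    [[0,0,0],[0,0,0],1]
  ]
}}

```text
clock: 10.5
position: [0.5292, 0.0772, 0.1182]
orientation: [0.001, 0.522, 0.853, 0.0]
force: [-0.6, 1.1, -0.3]
grip_width: -0.0002
gripper_force: 0.0
```

```bash
python3 -c "
from go import *
tgt();check(('scene','wrist'))"
```

```text
t 10.5 p [0.5292 0.0772 0.1182] F [-0.6  1.1 -0.3] yaw-box deg 90.03594167873469 tilt [ 1.5e-03  1.0e-04 -1.0e+00] j [ 0.02  0.36  1.75  0.    1.03 -0.46]
in box mm [ -0.  109.5]
front tool shift mm [-109.4  -83.    -1.9]
back tool shift mm [-109.5   83.    -1.6]
left tool shift mm [-1.5  0.  -1.8]
right tool shift mm [-2.175e+02 -1.000e-01 -1.700e+00]
scene {'front': (314, 368), 'back': (72, 87), 'left': (7, 163), 'right': (0, 208)}
wrist {'front': (193, 2761), 'back': (168, 2766), 'left': (954, 1223), 'right': (0, 336)}
```

Left is shut. Turning back by 90° and moving to the front.

{"method": "arm_command", "body": {
  "increments": [
    [[0,0,0],[0,0,10],1],
    [[0,0,0],[0,0,10],1],
    [[0,0,0],[0,0,10],1],
    [[0,0,0],[0,0,10],1],
    [[0,0,0],[0,0,10],1],
    [[0,0,0],[0,0,10],1],
    [[0,0,0],[0,0,10],1],
    [[0,0,0],[0,0,10],1]
  ]
}}

```text
clock: 11.6
position: [0.5273, 0.0772, 0.1157]
orientation: [-0.001, 0.949, 0.315, -0.002]
force: [0.5, -0.1, -0.3]
grip_width: -0.0002
gripper_force: 0.0
```

{"method": "arm_command", "body": {
  "increments": [
    [[0,0,0],[0,0,10],1],
    [[0,0,0],[0,0,0],1],
    [[-0.028,0.0365,0],[0,0,0],1],
    [[-0.028,0.0365,0],[0,0,0],1],
    [[-0.027,0.0365,0],[0,0,0],1],
    [[0,0,0],[0,0,0],1],
    [[0,0,0],[0,0,0],1]
  ]
}}

```text
clock: 12.48
position: [0.5042, -0.0577, 0.1171]
orientation: [-0.001, 0.972, 0.234, -0.001]
force: [-1.6, 0.1, 0.5]
grip_width: 0.0003
gripper_force: 0.0
```

```bash
python3 -c "
from go import *
tgt()"
```

```text
t 12.475 p [ 0.5042 -0.0577  0.1171] F [-1.6  0.1  0.5] yaw-box deg 0.09345594942796964 tilt [-1.3e-03  9.0e-04 -1.0e+00] j [-0.25  0.33  1.8   0.    1.01  0.85]
in box mm [-83.6   0.6]
front tool shift mm [ 0.6  0.6 -2.9]
back tool shift mm [166.6   0.9  -3.1]
left tool shift mm [  83.8 -107.2   -2.9]
right tool shift mm [ 83.4 108.8  -3.2]
```

{"method": "arm_command", "body": {
  "increments": [
    [[0,0,0.04],[0,0,0],1],
    [[0,0,0.03],[0,0,0],1],
    [[0,0,0.01],[0,0,0],1],
    [[0,0,0.006],[0,0,0],1],
    [[0,0,0.005],[0,0,0],1]
  ]
}}

```text
clock: 13.1
position: [0.5042, -0.0569, 0.0272]
orientation: [-0.001, 0.972, 0.234, -0.0]
force: [-3.3, 3.7, 8.7]
grip_width: -0.0001
gripper_force: 4.0
```

{"method": "arm_command", "body": {
  "increments": [
    [[0,0,0.005],[0,0,0],1],
    [[0,0,0.005],[0,0,0],1],
    [[0,0,0.004],[0,0,0],1],
    [[0,0,0.004],[0,0,0],1],
    [[0,0,0],[0,0,0],1]
  ]
}}

```text
clock: 13.72
position: [0.5046, -0.058, 0.0084]
orientation: [-0.0, 0.972, 0.234, -0.0]
force: [0.5, -0.8, 0.3]
grip_width: 0.0005
gripper_force: 0.0
```

{"method": "arm_command", "body": {
  "increments": [
    [[0,0,-0.05],[0,0,0],1],
    [[0,0,-0.05],[0,0,0],1],
    [[0,0,-0.01],[0,0,0],1],
    [[0,0,0],[0,0,0],1]
  ]
}}

```text
clock: 14.22
position: [0.5051, -0.0582, 0.1192]
orientation: [0.0, 0.972, 0.234, 0.001]
force: [-0.2, 0.3, -0.6]
grip_width: 0.0002
gripper_force: 0.0
```

```bash
python3 -c "
from go import *
tgt();check(('scene','wrist'))"
```

```text
t 14.225 p [ 0.5051 -0.0582  0.1192] F [-0.2  0.3 -0.6] yaw-box deg 0.02676610630949483 tilt [ 1.5e-03 -3.0e-04 -1.0e+00] j [-0.25  0.32  1.8   0.    1.01  0.85]
in box mm [-83.   -0.2]
front tool shift mm [ 0.  -0.2 -0.8]
back tool shift mm [ 1.66e+02 -1.00e-01 -6.00e-01]
left tool shift mm [  83.1 -108.2   -0.8]
right tool shift mm [ 83.  107.8  -0.6]
scene {'front': (0, 368), 'back': (71, 87), 'left': (7, 163), 'right': (0, 208)}
wrist {'front': (253, 3919), 'back': (156, 158), 'left': (26, 3540), 'right': (0, 3620)}
```

Front is shut. Now the back clip.

{"method": "arm_command", "body": {
  "increments": [
    [[0.0335,0,0],[0,0,0],1],
    [[0.0335,0,0],[0,0,0],1],
    [[0.0335,0,0],[0,0,0],1],
    [[0.0335,0,0],[0,0,0],1],
    [[0.0335,0,0],[0,0,0],1],
    [[0,0,0],[0,0,0],1],
    [[0,0,0],[0,0,0],1]
  ]
}}

```text
clock: 15.2
position: [0.652, 0.018, 0.1167]
orientation: [-0.001, 0.972, 0.234, -0.002]
force: [-1.1, -0.6, -0.4]
grip_width: 0.0004
gripper_force: 0.0
```

```bash
python3 -c "
from go import *
tgt()"
```

```text
t 15.2 p [0.652  0.018  0.1167] F [-1.1 -0.6 -0.4] yaw-box deg 0.044076070433039405 tilt [-4.1e-03  1.0e-04 -1.0e+00] j [-0.08  0.51  1.48 -0.    1.16  1.02]
in box mm [82.5  1. ]
front tool shift mm [-165.5    0.8   -2.7]
back tool shift mm [ 0.5  1.  -3.3]
left tool shift mm [ -82.4 -107.1   -2.8]
right tool shift mm [-82.6 108.9  -3.2]
```

{"method": "arm_command", "body": {
  "increments": [
    [[0.001,0,0.04],[0,0,0],1],
    [[0,0,0.03],[0,0,0],1],
    [[0,0,0.01],[0,0,0],1],
    [[0,0,0.006],[0,0,0],1],
    [[0,0,0.005],[0,0,0],1]
  ]
}}

```text
clock: 15.82
position: [0.6539, 0.0185, 0.0286]
orientation: [-0.0, 0.972, 0.234, -0.001]
force: [-3.4, 1.0, 7.3]
grip_width: -0.0004
gripper_force: 3.5
```

{"method": "arm_command", "body": {
  "increments": [
    [[0,0,0.005],[0,0,0],1],
    [[0,0,0.005],[0,0,0],1],
    [[0,0,0.004],[0,0,0],1],
    [[0,0,0.004],[0,0,0],1],
    [[0,0,0],[0,0,0],1]
  ]
}}

```text
clock: 16.45
position: [0.6542, 0.0185, 0.0092]
orientation: [-0.0, 0.972, 0.234, -0.001]
force: [-0.3, 0.4, 0.3]
grip_width: 0.0001
gripper_force: 0.0
```

{"method": "arm_command", "body": {
  "increments": [
    [[0,0,-0.05],[0,0,0],1],
    [[0,0,-0.05],[0,0,0],1],
    [[0,0,-0.05],[0,0,0],1],
    [[0.05,0,-0.03],[0,0,0],1],
    [[0.04,0,0],[0,0,0],1],
    [[0,0,0],[0,0,0],1]
  ]
}}

```text
clock: 17.2
position: [0.7372, 0.0608, 0.1898]
orientation: [0.0, 0.972, 0.235, 0.001]
force: [-1.2, 0.1, -0.5]
grip_width: 0.0003
gripper_force: 0.0
```

```bash
python3 -c "
from go import *
tgt();check(('scene','top'))
im=robot.snapshot('scene');im2=robot.snapshot('top')
cv2.imwrite('pics/g.png',np.hstack([cv2.resize(im[130:280,120:400],(392,210)),cv2.resize(im2[130:280,180:460],(392,210))]))"
```

```text
t 17.2 p [0.7372 0.0608 0.1898] F [-1.2  0.1 -0.5] yaw-box deg 0.1127462953855023 tilt [ 2.1e-03  5.0e-04 -1.0e+00] j [-0.01  0.57  1.18  0.    1.39  1.09]
in box mm [177.8   0.4]
front tool shift mm [-2.609e+02 -2.000e-01  6.930e+01]
back tool shift mm [-94.9   0.2  69.6]
left tool shift mm [-177.7 -108.    69.4]
right tool shift mm [-178.1  108.    69.5]
scene {'front': (0, 368), 'back': (81, 87), 'left': (7, 163), 'right': (0, 208)}
top {'front': (43, 392), 'back': (0, 429), 'left': (0, 238), 'right': (0, 284)}
```

View pics/g.png

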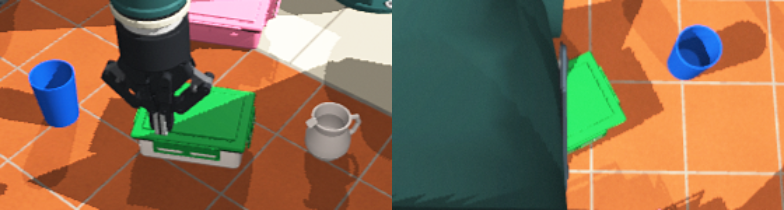

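Scene view: the back clip hangs flat on the wall, its slots visible near (190,152). No clip is standing, and the tumbler and creamer are where they were. Handing in.

```bash
python3 -c "
from cell import robot
print(robot.job_done())"
```

```text
the job is handed in; nothing more can be done
None
```

All four clips are snapped shut as far as the cameras and the force drops show. The box stayed in place, the tumbler and creamer were not touched, and the job was handed in at about 17 s.

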